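Close the gel tank's cover and press start

TASK

Get the gel run going: push the gel tank's sliding cover fully closed with the fingertips, and only then gently press the green start key on the power supply and let it come back up. Do not press the red, yellow or blue keys, do not pick anything up, and leave the tube rack, wash bottle, tip box and jar where they are; finish with the hand clear of everything.

Things in the scene. Friction and masses are not known exactly. Their poses are not given: they have to be found in the camera images.
- cover_push (a point): Point to push on the gel tank's sliding cover: centre of the outer upright face of its orange end plate (110 mm wide, 12 mm thick, from 22.5 mm below to 22.5 mm above this point, underside 36 mm above the bench), which overhangs the tank's end on the robot's right. The amber see-through cover is level with its top. y = closing direction (roughly to the robot's left), z up.
- tank: Clear gel tank, fixed: 130 x 190 mm (x, y), 68 mm tall, on a dark red foot 150 x 210 x 8 mm; origin at the centre of the underside, axes as the cover's. Its +y end has a raised wall (90 mm) with two terminal posts up to 108 mm. With the cover fully closed cover_push lies at y = -115 mm here, 20 mm beyond the tank's -y end.
- supply: Cream power supply, fixed, 250 mm wide (y), 215 mm deep; origin at the centre of its underside, -x faces the robot, z up. Low front deck 70 mm above the bench with four keys in a row along y at x = -60 mm, 48 mm apart centre to centre, in any order. Behind it (from x = +5 mm) a display housing 100 mm tall, 6 mm above the released keys.
- cover (a joint): Sliding cover of the gel tank: how far it is open, in m. 0 = fully closed (end stop), up to 0.09; it starts 0.05 to 0.08 open. Slides straight along the tank, moved by about 2 N when pushed slowly, stays where it is left, cannot be lifted off.
- start_top (a point): Centre of the top of the GREEN start key on the power supply's low front deck; moves down with the key; z up. Round key, 26 mm across, its released top 24 mm above the deck (94 mm above the bench), in a black collar 42 mm across, 12 mm tall. Neighbouring keys are 48 mm away along y.
- start (a joint): How far the GREEN start key is pressed, in m: 0 released, 0.008 fully down. Springs back. Starts to move at 1.5 N, fully down at 5 N; counts as pressed at 0.005 (3.7 N).
- stop_top (a point): Centre of the top of the RED stop key on the power supply's low front deck; moves down with the key; z up. Round key, 26 mm across, its released top 24 mm above the deck (94 mm above the bench), in a black collar 42 mm across, 12 mm tall. Neighbouring keys are 48 mm away along y.
- stop (a joint): How far the RED stop key is pressed, in m: 0 released, 0.008 fully down. Springs back. Starts to move at 1.5 N, fully down at 5 N; leave alone.
- pause_top (a point): Centre of the top of the YELLOW pause key on the power supply's low front deck; moves down with the key; z up. Round key, 26 mm across, its released top 24 mm above the deck (94 mm above the bench), in a black collar 42 mm across, 12 mm tall. Neighbouring keys are 48 mm away along y.
- pause (a joint): How far the YELLOW pause key is pressed, in m: 0 released, 0.008 fully down. Springs back. Starts to move at 1.5 N, fully down at 5 N; leave alone.
- program_top (a point): Centre of the top of the BLUE program key on the power supply's low front deck; moves down with the key; z up. Round key, 26 mm across, its released top 24 mm above the deck (94 mm above the bench), in a black collar 42 mm across, 12 mm tall. Neighbouring keys are 48 mm away along y.
- program (a joint): How far the BLUE program key is pressed, in m: 0 released, 0.008 fully down. Springs back. Starts to move at 1.5 N, fully down at 5 N; leave alone.
- rack: Loose bright green tube rack with small capped tubes, 70 x 180 mm (x, y), 51 mm tall, 0.3 kg; origin at the centre of its underside. Leave alone.
- washbottle: Loose pale wash bottle, 60 mm across, 168 mm tall with a blue collar and bent spout towards its -x; origin at the centre of its underside. Leave alone.
- tipbox: Loose pipette-tip box, blue with cream lid, 70 x 110 mm (x, y), 50 mm tall; origin at the centre of its underside. Leave alone.
- jar: Loose amber jar with white cap, 52 mm across, 90 mm tall; origin at the centre of its underside. Leave alone.

How it is judged:
By the outcome, as a careful person would: the job done as asked, in the order asked, and still so for the second after the job is handed in, with the robot touching nothing.
It also fails if it takes over 40 s, if anything falls off the work surface, if the arm or the gripper's body presses on something with over 40 N, if the wrist force passes 120 N, or if a joint passes its speed limit or range.

ROBOT

A 6-joint arm with a two-finger parallel gripper is mounted at the origin on the work surface. World frame = base frame: x ahead of the robot, y to its left, z up, the work surface at z = 0. Lengths are in m, angles in degrees, forces in N, time in s.
With the tool pointing down it reaches from about 0.25 to 0.725 m from the base axis. Payload 9.7 kg.
Tool frame: the origin (TCP) lies between the finger pads; the fingertips stand 11 mm ahead of it and the grasp point (between the pads) lies 8 mm behind it; z points along the fingers, x is the direction in which the jaws open and shut, and the axes are right-handed (so a half turn about z gives the same grasp; the last joint's range is limited). The gripper opens to 85 mm and grips with 20 to 120 N. Pads are 22 mm wide; open, the fingers measure 114 mm over their backs; the gripper's body (76 mm by 85 mm) begins 54 mm behind the grasp point. The pads swing forward as they close: fully open they stand 13 mm farther back than shut.
Start: joints at [72.995, 4.979, 10.078, 95.1, 0, 90], TCP at [0.161, 0.526, 0.242] pointing down, gripper open.
Joint ranges: [-179.16, 179.16], [-48.56, 103.87], [-65.8, 70.77], [-126.05, 130.52], [-82.76, 87.17], [-180, 180]. Speed limits (degrees/s): [127.2, 127.2, 147.25, 180, 180, 180].

INTERFACE

Orientations are given as [roll, pitch, yaw] about the fixed x, y, z axes, in that order (R = Rz(yaw) Ry(pitch) Rx(roll)).
In Python, from workcell import get_obs, camera, job_done gives the robot as it stands.
- The arm moves only by the tool arm_command, never from a script. Its argument "increments" is a list of rows, each a list of 2 entries, a list of its own where there are three numbers: the shift along the tool's x, y, z in units of 25 mm (1.0 is 25 mm), then the turn about the tool's z in units of 6 degrees (1.0 is 6 degrees). In form: [[[dx, dy, dz], roll], ...]. A call has 1 to 5 rows; each row is the pose to reach, as a shift and turn from the pose measured when the call began, along the tool's axes at that moment; what a row does not reach only later rows make up. A row lasts 1/10 s, in which the tool goes at most 50 mm and 8.59 degrees, less where a joint would pass 70% of its speed; a pose out of reach is approached as far as the arm can. A call with a gripper value outside its range is refused whole. "claw" is the closure, from -1 (fully open) to 1 (shut), so that 0 is half open, set as the call begins (left out, the last holds). The fingers move at their own pace and stop on an object; "force" is the grip in N (left out, the last holds). Time passes only in rows, so rows that repeat a pose let the fingers close. It gives the time, the measured TCP pose, the force and the opening at its end, in the units of the state.
- get_obs(): the state, without advancing time (a new reading comes with each control period).
- camera(name): name is "scene" or "side" or "wrist"; returns a dict with "frame" (420x560x3 uint8, red, green, blue), "range_z" (420x560 float32, m along the optical axis (not along the pixel's ray), 0 where there is no reading), "K" (3x3 intrinsics, pixels), "k1" (the pictures are not rectified: a ray, as slopes to the right and down, at radius r is drawn at 1 + k1 r^2 times it, then the intrinsics apply), "R" (3x3) and "t" (3): a world point X has camera coordinates R X + t; the wrist camera has in their place "hand_eye" (4x4, takes a point from camera to tool coordinates, whose origin is the TCP and whose axes are the tool frame's). Camera axes: x right, y down, z forward; pixel columns grow to the right and rows downward; lengths in m; the calibration is good to about 2 mm. A picture is of the moment at which its call begins: read the wrist's pose just before it.
- job_done(): hands the job in, once; it reports no verdict.
The state is a dict: "time": time; "q": joint angles; "qd": joint speeds; "joint_efforts": joint torques, N m; "ee_pos": TCP position; "tcp_rot": TCP orientation; "wrist_force": force on the tool from outside, world axes, zero at the start; "torque": the same for the moment, N m; "opening": finger opening in m.
Only numpy, scipy, OpenCV 4.12 (cv2) and the standard library are available. Lean on these libraries where they do the work, as an engineer would, in place of code of your own. Each camera call takes 0.05 s, during which the arm holds its last target.

## Working session

There is one attempt and no reset: what is moved stays moved. The work goes in short steps, Python scripts to look and compute and a tool call to move; the robot and the scene stay as the last step left them, time stands still between calls to the robot, and variables do not carry over. Pictures are saved under pics/ and viewed, and the job is handed in when it is done.

Besides the shell and the picture viewer there is one more tool, called after "Call:" as name([rows], argument=value, ...), one row to a line, values as JSON. arm_command: Moves the arm, as the interface text tells. Its arguments: {"type":"object","properties":{"increments":{"type":"array"},"claw":{"type":"number"},"force":{"type":"number"}},"required":["increments"]}

```bash
mkdir -p pics; ls; python3 - <<'E'
from workcell import get_obs, camera
import cv2, numpy as np
o=get_obs(); print({k:np.round(v,3).tolist() for k,v in o.items()})
for n in ("scene","side"):
    c=camera(n); cv2.imwrite(f"pics/{n}0.png",c["frame"][:,:,::-1]); np.savez(f"{n}0.npz",**c)
    print(n,c["K"].tolist(),c["k1"],np.round(c["R"],3).tolist(),np.round(c["t"],3).tolist())
E
```

```text
pics
{'time': 0.0, 'q': [72.994, 5.011, 10.035, 95.098, -0.001, 90.001], 'qd': [0.021, -0.01, -0.004, 0.119, -0.078, -0.116], 'joint_efforts': [-0.001, -52.039, 46.48, 0.016, -0.0, 0.0], 'ee_pos': [0.161, 0.526, 0.242], 'tcp_rot': [179.999, 0.074, 72.993], 'wrist_force': [0.634, -0.83, -1.015], 'torque': [0.0, 0.049, 0.007], 'opening': 0.085}
scene [[517.7493548698568, 0.0, 282.03194153432815], [0.0, 517.7493548698568, 198.9253238448468], [0.0, 0.0, 1.0]] -0.07533677744064056 [[0.426, 0.905, -0.012], [0.62, -0.302, -0.724], [-0.659, 0.301, -0.69]] [-0.348, -0.272, 1.544]
side [[495.10807501622594, 0.0, 283.86279773606856], [0.0, 495.10807501622594, 207.85496648693336], [0.0, 0.0, 1.0]] -0.02710806450021645 [[0.695, -0.719, -0.001], [-0.459, -0.443, -0.77], [0.553, 0.536, -0.638]] [-0.349, 0.393, 0.711]
```

View pics/scene0.png

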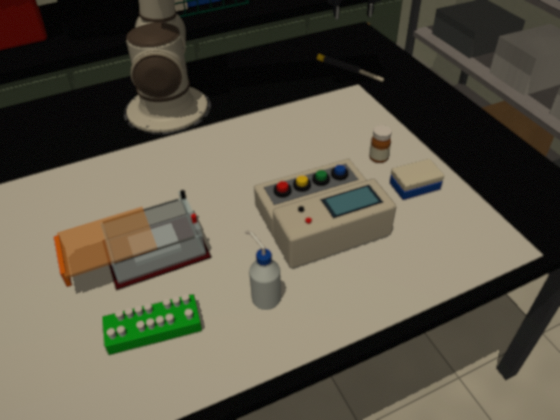

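View pics/side0.png

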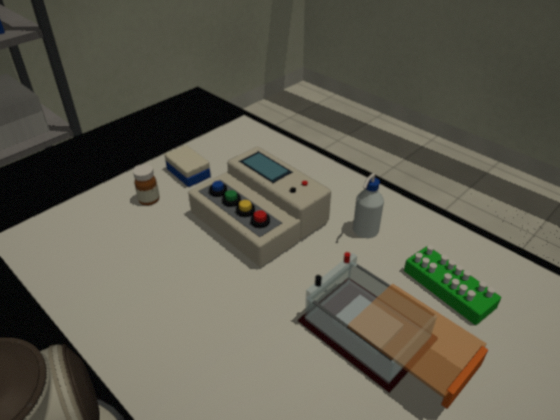

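The scene view shows the orange plate at about (65,258), the tank foot corner at about (207,258), and the keys red (283,187), yellow (302,181), green (321,177), blue (340,171). The side view shows the same layout, with green at (232,197) and the orange plate at (465,372). Next I'll measure these.

```bash
cat > h.py <<'E'
import numpy as np, cv2
def load(n): 
    d=np.load(n+".npz"); return {k:d[k] for k in d.files}
def dist(c): return np.array([float(c["k1"]),0,0,0])
def cast(c,px,z):
    px=np.array(px,float).reshape(-1,1,2)
    s=cv2.undistortPoints(px,c["K"],dist(c)).reshape(-1,2)
    # k1 here: drawn = (1+k1 r^2)*ray, same as OpenCV
    d=np.c_[s,np.ones(len(s))]@c["R"]; o=-c["R"].T@c["t"]
    return o+d*((z-o[2])/d[:,2])[:,None]
def proj(c,X):
    return cv2.projectPoints(np.array(X,float).reshape(-1,3),cv2.Rodrigues(c["R"])[0],c["t"],c["K"],dist(c))[0].reshape(-1,2)
def cloud(c):
    z=c["range_z"]; h,w=z.shape
    u,v=np.meshgrid(np.arange(w),np.arange(h))
    s=cv2.undistortPoints(np.stack([u,v],-1).reshape(-1,1,2).astype(float),c["K"],dist(c)).reshape(-1,2)
    P=np.c_[s,np.ones(len(s))]*z.reshape(-1,1)
    P=(P-c["t"])@c["R"]; P[z.reshape(-1)==0]=np.nan
    return P.reshape(h,w,3)
E
python3 - <<'E'
from h import *
for n in ("scene0","side0"):
    c=load(n); f=c["frame"]; hsv=cv2.cvtColor(f,cv2.COLOR_RGB2HSV); P=cloud(c)
    b=np.clip(f.astype(float)*2.2,0,255).astype(np.uint8)
    if n=="scene0":
        crops={"tank":(40,180,200,120,4),"sup":(240,150,160,110,5)}
    else: crops={"tank":(290,240,210,170,3.5),"sup":(180,140,160,125,4.5)}
    for k,(x,y,w,h,s) in crops.items():
        cv2.imwrite(f"pics/{n}_{k}.png",cv2.resize(f[y:y+h,x:x+w,::-1],None,fx=s,fy=s,interpolation=cv2.INTER_CUBIC))
    print(n)
    for k,(lo,hi) in {"red":((0,150,80),(6,255,255)),"orange":((7,170,120),(16,255,255)),"yellow":((20,170,120),(32,255,255)),"green":((45,120,50),(85,255,255)),"blue":((105,150,60),(125,255,255))}.items():
        m=cv2.inRange(hsv,lo,hi); nn,l,st,ce=cv2.connectedComponentsWithStats(m)
        for i in range(1,nn):
            if st[i,4]>25: print(k,st[i],ce[i].round(1),"z=.094:",cast(c,ce[i],.094)[0].round(4), "depth med",np.nanmedian(P[l==i],0).round(3))
E
```

```text
scene0
red [276 181  12  10  89] [281.9 185.8] z=.094: [0.56   0.1216 0.094 ] depth med [0.56  0.122 0.094]
red [191 214   6   9  34] [193.6 217.9] z=.094: [ 0.5696 -0.0866  0.094 ] depth med [ 0.58  -0.089  0.106]
orange [ 54 235  16  42 334] [ 61.5 256.5] z=.094: [ 0.5569 -0.3571  0.094 ] depth med [ 0.545 -0.359  0.081]
orange [102 241   8  21  57] [105.5 251.2] z=.094: [ 0.5811 -0.2741  0.094 ] depth med [ 0.566 -0.275  0.079]
yellow [296 176  12   8  71] [301.7 179.5] z=.094: [0.5604 0.1704 0.094 ] depth med [0.561 0.17  0.095]
green [316 171  11   9  78] [320.8 174.9] z=.094: [0.5655 0.2164 0.094 ] depth med [0.565 0.217 0.094]
green [ 103  295   99   59 2753] [151.1 326.2] z=.094: [ 0.7883 -0.2366  0.094 ] depth med [ 0.75  -0.237  0.034]
blue [335 166  11   8  65] [339.6 169.4] z=.094: [0.5675 0.2641 0.094 ] depth med [0.567 0.264 0.094]
blue [393 179  48  19 224] [418.5 189.9] z=.094: [0.7037 0.3857 0.094 ] depth med [0.645 0.444 0.02 ]
blue [257 251  13  13 125] [263.2 257.5] z=.094: [0.7307 0.0013 0.094 ] depth med [ 0.765 -0.013  0.138]
side0
red [254 211  13   9  88] [259.9 214.7] z=.094: [0.5531 0.1178 0.094 ] depth med [0.553 0.119 0.094]
orange [448 346  39  48 450] [466.9 369.8] z=.094: [ 0.5196 -0.3676  0.094 ] depth med [ 0.529 -0.366  0.081]
yellow [240 201  11   7  61] [244.7 203.7] z=.094: [0.5558 0.167  0.094 ] depth med [0.555 0.166 0.094]
green [225 191  12   8  78] [230.7 194.2] z=.094: [0.5566 0.2128 0.094 ] depth med [0.557 0.212 0.094]
green [ 404  248   97   76 2539] [452.  287.7] z=.094: [ 0.6502 -0.2685  0.094 ] depth med [ 0.705 -0.252  0.034]
blue [187 170  22  10  49] [198.8 174.4] z=.094: [0.5548 0.3208 0.094 ] depth med [0.613 0.402 0.025]
blue [369 178  11  10  52] [374.4 182.9] z=.094: [0.8065 0.0126 0.094 ] depth med [ 0.753 -0.018  0.138]
blue [212 182  11   7  54] [217.3 184.8] z=.094: [0.5585 0.26   0.094 ] depth med [0.559 0.259 0.094]
```

View pics/scene0_tank.png

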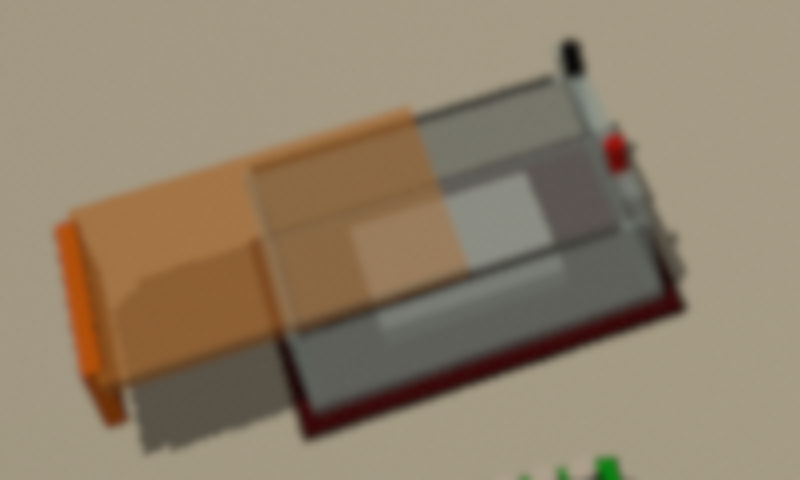

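View pics/side0_tank.png

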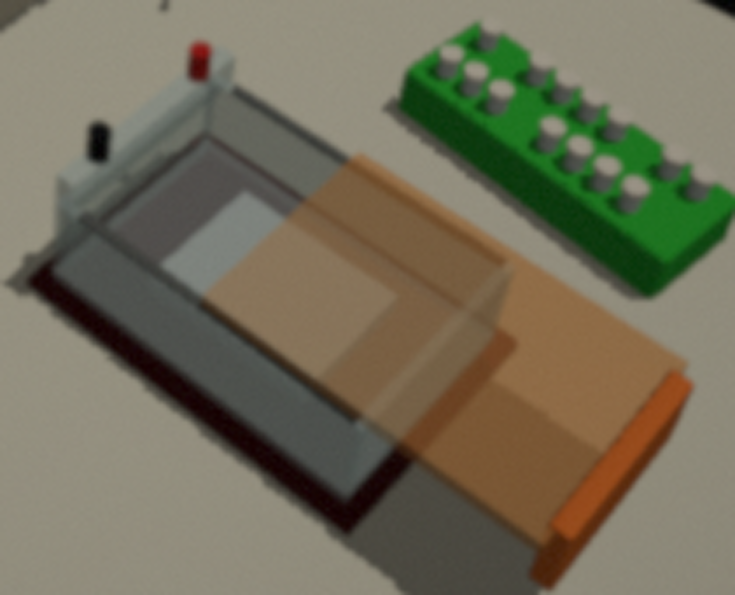

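```bash
python3 - <<'E'
from h import *
a=load("scene0"); b=load("side0")
S=lambda p:np.array(p)/4+[40,180]-.375
D=lambda p:np.array(p)/3.5+[290,240]-.36
print("plate top scene outer(-x),inner(-x),outer(+x),inner(+x)\n",cast(a,[S(p) for p in [(56,229),(74,222),(85,377),(103,375)]],.081).round(4))
print("plate top side\n",cast(b,[D(p) for p in [(570,541),(553,529),(692,383),(673,370)]],.081).round(4))
print("foot scene (+x-y),(+x+y)",cast(a,[S((306,438)),S((686,308))],.0).round(4))
print("foot side (-x,+y),(-x,-y)",cast(b,[D((30,282)),D((348,532))],.0).round(4))
print("posts scene blk red",cast(a,[S((571,44)),S((615,137))],.108).round(4),"side",cast(b,[D((98,126)),D((201,46))],.108).round(4))
E
```

```text
plate top scene outer(-x),inner(-x),outer(+x),inner(+x)
 [[ 0.4813 -0.3668  0.081 ]
 [ 0.4804 -0.3573  0.081 ]
 [ 0.5887 -0.3669  0.081 ]
 [ 0.5913 -0.3585  0.081 ]]
plate top side
 [[ 0.4773 -0.3703  0.081 ]
 [ 0.4773 -0.3623  0.081 ]
 [ 0.5859 -0.3711  0.081 ]
 [ 0.5864 -0.3615  0.081 ]]
foot scene (+x-y),(+x+y) [[ 0.6032 -0.2801 -0.    ]
 [ 0.6056 -0.0714 -0.    ]]
foot side (-x,+y),(-x,-y) [[ 0.4654 -0.0731  0.    ]
 [ 0.4625 -0.281   0.    ]]
posts scene blk red [[ 0.4935 -0.0854  0.108 ]
 [ 0.572  -0.086   0.108 ]] side [[ 0.4979 -0.0871  0.108 ]
 [ 0.5787 -0.0889  0.108 ]]
```

View pics/scene0_sup.png

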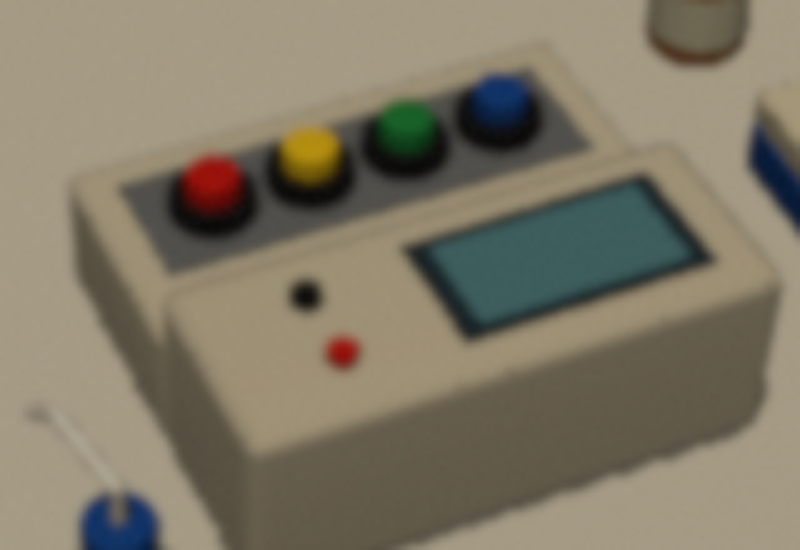

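View pics/side0_sup.png

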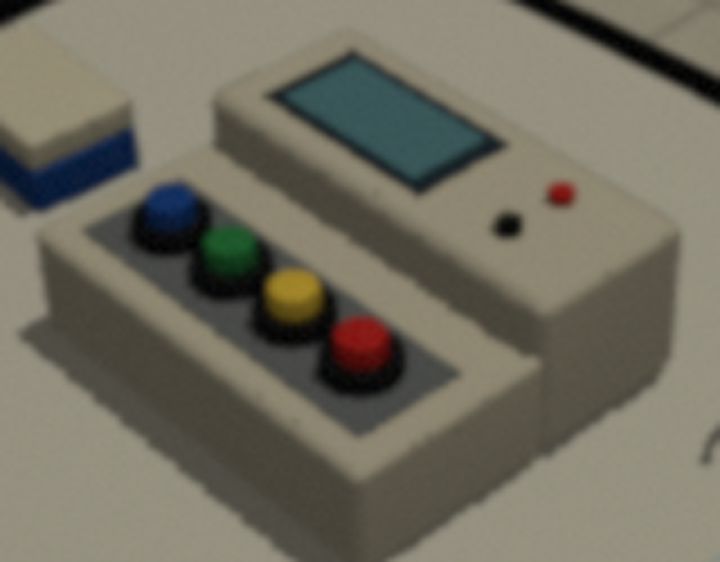

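The scene crops put the tank at about (0.534, -0.177) with yaw near -0.8°. The plate's outer face is at y≈-0.369, so the cover is about 77 mm open. Green is the third key at about (0.561, 0.2145). I'll swing high to the robot's right with the jaws shut, turning to yaw 0.

Call:
arm_command([
  [[-1.5,1.2,0],1.4],
  [[-3,2.4,0],2.8],
  [[-4.5,3.6,0],4.2],
  [[-6,4.8,0],5.6],
  [[-7.5,6,0],7],
], claw=1, force=20)

```text
time: 0.6
ee_pos: [0.2495, 0.3008, 0.2415]
tcp_rot: [179.9, 0.1, 30.7]
wrist_force: [0.4, 0.1, 1.2]
opening: 0.0126
```

```bash
cat > inc.py <<'E'
import sys,numpy as np
from workcell import get_obs
from scipy.spatial.transform import Rotation as Ro
o=get_obs(); r=Ro.from_euler('xyz',o['tcp_rot'],degrees=True)
T=np.array([float(v) for v in sys.argv[1:4]]); yaw=float(sys.argv[4])
d=T-o['ee_pos']; print("t",round(o['time'],2),"pos",np.round(o['ee_pos'],4),"rot",np.round(o['tcp_rot'],2),"q",np.round(o['q'],1),"F",np.round(o['wrist_force'],2),"open",round(o['opening'],4))
print("inc",(r.inv().apply(d)/.025).round(3),"turn",round(((o['tcp_rot'][2]-yaw+180)%360-180)/6,3),"dist",round(np.linalg.norm(d),4))
E
python3 inc.py 0.534 -0.42 0.22 -0.8
```

```text
t 0.6 pos [0.2495 0.3008 0.2415] rot [1.7995e+02 6.0000e-02 3.0690e+01] q [ 50.4 -16.5  -9.8  96.9  -0.  109.7] F [0.37 0.1  1.24] open 0.0126
inc [-4.928 30.602  0.896] turn 5.249 dist 0.7752
```

Call:
arm_command([
  [[-0.3,1.9,0],1.05],
  [[-0.6,3.8,0],2.1],
  [[-0.9,5.7,0],3.15],
  [[-1.2,7.6,0],4.2],
  [[-1.5,9.5,0],5.25],
])

```text
time: 1.1
ee_pos: [0.3385, 0.0755, 0.2418]
tcp_rot: [179.9, -0.0, -1.0]
wrist_force: [1.5, 1.4, -0.6]
opening: 0.0
```

```bash
python3 inc.py 0.534 -0.42 0.22 -0.8
```

```text
t 1.1 pos [0.3385 0.0755 0.2418] rot [ 1.7993e+02 -2.0000e-02 -1.0500e+00] q [ 1.260e+01 -2.250e+01 -1.410e+01  9.850e+01 -1.000e-01  1.037e+02] F [ 1.51  1.43 -0.55] open 0.0
inc [ 8.181 19.674  0.899] turn -0.042 dist 0.5331
```

Call:
arm_command([
  [[0.7,1.75,0],0],
  [[1.4,3.5,0],0],
  [[2.1,5.25,0],0],
  [[2.8,7,0],0],
  [[3.5,8.75,0],0],
])

```text
time: 1.6
ee_pos: [0.4221, -0.147, 0.2419]
tcp_rot: [179.9, -0.0, -1.1]
wrist_force: [1.1, 1.0, 0.0]
opening: 0.0001
```

```bash
python3 inc.py 0.534 -0.42 0.22 -0.8
```

```text
t 1.6 pos [ 0.4221 -0.147   0.2419] rot [ 1.7994e+02 -2.0000e-02 -1.0900e+00] q [-19.2  -9.1  -3.6  95.4  -0.1  71.9] F [1.13 1.02 0.01] open 0.0001
inc [ 4.684 10.832  0.89 ] turn -0.048 dist 0.2959
```

Call:
arm_command([
  [[0.75,1.8,0],0],
  [[1.5,3.6,0],0],
  [[2.3,5.4,0],0],
  [[3.1,7.2,0],0],
  [[3.9,9,0],0],
])

```text
time: 2.1
ee_pos: [0.5156, -0.3758, 0.2417]
tcp_rot: [180.0, -0.0, -1.1]
wrist_force: [1.1, 0.6, 0.0]
opening: 0.0002
```

Call:
arm_command([
  [[0.7,1.6,0.5],0],
  [[0.75,1.8,1.0],0],
  [[0.75,1.8,1.0],0],
])

```text
time: 2.4
ee_pos: [0.5328, -0.4218, 0.2124]
tcp_rot: [-179.8, 0.3, -1.2]
wrist_force: [-0.1, 1.1, 0.3]
opening: 0.0001
```

```bash
python3 - <<'E'
from workcell import get_obs, camera
import cv2, numpy as np
for n in ("scene","side","wrist"):
    o=get_obs(); c=camera(n); cv2.imwrite(f"pics/{n}1.png",c["frame"][:,:,::-1]); c={**c,"ee":o["ee_pos"],"rot":o["tcp_rot"]}; np.savez(f"{n}1.npz",**c)
print(c["K"],c["k1"],c["hand_eye"].round(4))
E
python3 inc.py 0.534 -0.42 0.066 -0.8
```

```text
[[294.14465863   0.         278.59371798]
 [  0.         294.14465863 208.65525134]
 [  0.           0.           1.        ]] 0.0008104820882573906 [[ 1.000e+00  1.100e-03 -1.000e-04  4.000e-04]
 [-1.000e-03  9.560e-01  2.935e-01 -7.590e-02]
 [ 5.000e-04 -2.935e-01  9.560e-01 -1.323e-01]
 [ 0.000e+00  0.000e+00  0.000e+00  1.000e+00]]
t 2.55 pos [ 0.5333 -0.4201  0.2181] rot [ 1.7993e+02 -5.0000e-02 -1.0700e+00] q [-38.2  23.3  29.3  96.   -0.   52.8] F [-0.7   0.49  0.27] open -0.0001
inc [ 0.023 -0.012  6.083] turn -0.045 dist 0.1521
```

View pics/scene1.png

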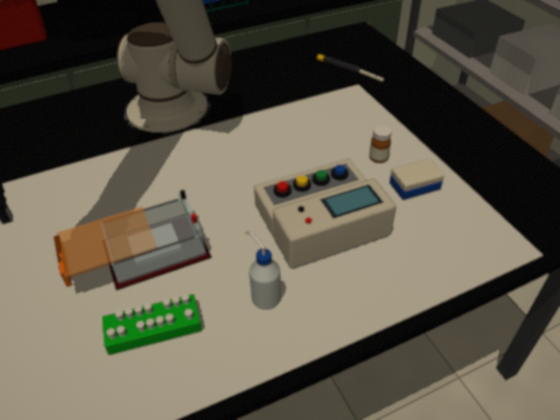

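View pics/wrist1.png

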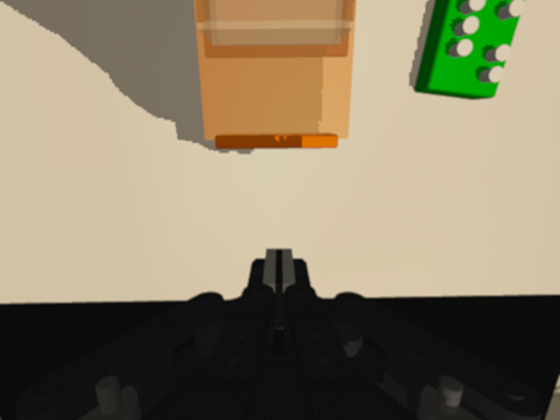

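View pics/side1.png

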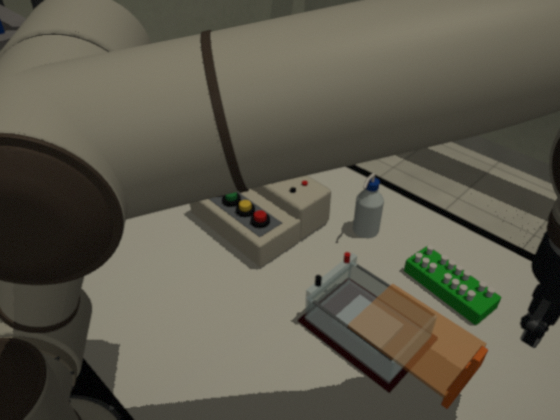

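The wrist view shows the orange plate top spanning columns 215–338 at rows 135–148, centred on the shut fingertips near (279,250). The camera is ahead of the hand. I'll check the edge position from this view.

```bash
python3 - <<'E'
from h import *
from scipy.spatial.transform import Rotation as Ro
c=load("wrist1"); Rt=Ro.from_euler('xyz',c["rot"],degrees=True).as_matrix(); H=c["hand_eye"]
Rwc=Rt@H[:3,:3]; pc=Rt@H[:3,3]+c["ee"]
c["R"]=Rwc.T; c["t"]=-Rwc.T@pc
print(cast(c,[(216,148),(337,148),(216,136),(337,136)],.081).round(4))
# fingertip depth
P=cloud(c)
for v in range(236,300,6): print(v,P[v,272].round(4),P[v,286].round(4))
E
```

```text
[[ 0.4781 -0.3689  0.081 ]
 [ 0.5866 -0.3708  0.081 ]
 [ 0.479  -0.3584  0.081 ]
 [ 0.5862 -0.3604  0.081 ]]
236 [ 5.236e-01 -4.880e-01  2.000e-04] [ 0.5415 -0.4879  0.0013]
242 [ 0.5234 -0.4959  0.001 ] [ 0.5414 -0.4962  0.0012]
248 [ 0.5233 -0.5037  0.0023] [ 5.413e-01 -5.050e-01  2.000e-04]
254 [ 0.5305 -0.4086  0.2166] [ 0.5374 -0.4087  0.2165]
260 [ 0.5306 -0.4085  0.2233] [ 0.5372 -0.4085  0.2234]
266 [ 0.5307 -0.4084  0.2294] [ 0.5371 -0.4081  0.23  ]
272 [ 0.5309 -0.4086  0.2344] [ 0.537  -0.4081  0.2355]
278 [ 0.531  -0.408   0.2405] [ 0.5369 -0.4086  0.2396]
284 [ 0.5311 -0.4089  0.2437] [ 0.5368 -0.4088  0.244 ]
290 [ 0.5312 -0.4073  0.2506] [ 0.5366 -0.4074  0.2505]
296 [ 0.5314 -0.4071  0.2549] [ 0.5365 -0.4076  0.2542]
```

Call:
arm_command([
  [[0,0,1.6],0],
  [[0,0,3.2],0],
  [[0,0,4.8],0],
  [[0,0,6.2],0],
  [[0,0,6.2],0],
])

```text
time: 3.05
ee_pos: [0.5316, -0.4176, 0.0599]
tcp_rot: [-179.9, 0.2, -1.0]
wrist_force: [0.1, -0.1, 0.3]
opening: 0.0004
```

Call:
arm_command([
  [[0,-0.4,0],0],
  [[0,-0.7,0],0],
  [[0,-1.0,0],0],
  [[0,-1.3,0],0],
  [[0,-1.3,0],0],
])

```text
time: 3.55
ee_pos: [0.5327, -0.3842, 0.0611]
tcp_rot: [-179.9, 0.1, -0.9]
wrist_force: [-0.4, -0.1, -0.1]
opening: -0.0001
```

```bash
python3 inc.py 0.535 -0.303 0.063 -0.8
```

```text
t 3.55 pos [ 0.5327 -0.3842  0.0611] rot [-1.7991e+02  1.4000e-01 -9.4000e-01] q [-35.8  20.    7.7  77.8  -0.   55.1] F [-0.37 -0.05 -0.14] open -0.0001
inc [ 0.038 -3.251 -0.069] turn -0.023 dist 0.0813
```

Call:
arm_command([
  [[0,-0.25,0],0],
  [[0,-0.5,0],0],
  [[0,-0.75,0],0],
  [[0,-1.0,0],0],
  [[0.02,-1.25,0],0],
])

```text
time: 4.05
ee_pos: [0.5336, -0.3526, 0.0612]
tcp_rot: [-179.9, 0.1, -0.9]
wrist_force: [-0.7, -1.5, 0.9]
opening: 0.0004
```

Call:
arm_command([
  [[0,-0.25,0],0],
  [[0,-0.5,0],0],
  [[0,-0.75,0],0],
  [[0,-1.0,0],0],
  [[0.02,-1.25,0],0],
])

```text
time: 4.55
ee_pos: [0.5345, -0.3208, 0.0612]
tcp_rot: [-179.9, 0.2, -0.9]
wrist_force: [-0.9, -1.3, -0.3]
opening: -0.0004
```

```bash
python3 inc.py 0.535 -0.303 0.063 -0.8
```

```text
t 4.55 pos [ 0.5345 -0.3208  0.0612] rot [-1.7991e+02  1.7000e-01 -9.5000e-01] q [-31.   15.4   2.   76.7  -0.   60. ] F [-0.93 -1.29 -0.32] open -0.0004
inc [ 0.008 -0.712 -0.072] turn -0.024 dist 0.0179
```

Force is about 1.5–2 N, so the cover is sliding. Expected end is 18 mm further, so I'll slow down.

Call:
arm_command([
  [[0,-0.12,0],0],
  [[0,-0.24,0],0],
  [[0,-0.36,0],0],
  [[0,-0.48,0],0],
  [[0,-0.6,0],0],
])

```text
time: 5.05
ee_pos: [0.5347, -0.3056, 0.0612]
tcp_rot: [-179.9, 0.2, -1.0]
wrist_force: [-0.2, -2.1, -1.1]
opening: 0.0001
```

Call:
arm_command([
  [[0,-0.05,0],0],
  [[0,-0.1,0],0],
  [[0,-0.15,0],0],
])

```text
time: 5.35
ee_pos: [0.5347, -0.304, 0.0613]
tcp_rot: [179.8, 0.2, -1.0]
wrist_force: [-0.8, -17.5, -3.2]
opening: -0.0
```

Force jumped to 17.5 N at TCP y = -0.304, against a predicted end stop of -0.303. I'll back off, rise, and look.

Call:
arm_command([
  [[0,0.4,0],0],
  [[0,1.2,0],0],
  [[0,1.6,-1.2],0],
  [[0,1.6,-3.0],0],
  [[0,1.6,-4.8],0],
])

```text
time: 5.85
ee_pos: [0.5337, -0.3447, 0.182]
tcp_rot: [179.9, 0.2, -1.1]
wrist_force: [1.2, -0.5, 0.3]
opening: 0.0001
```

Call:
arm_command([
  [[0,0,-1],0],
  [[0,0,-1],0],
])

```text
time: 6.05
ee_pos: [0.5349, -0.3465, 0.2118]
tcp_rot: [179.7, -0.1, -1.1]
wrist_force: [-0.6, -0.6, 0.3]
opening: 0.0002
```

```bash
cat > snap.py <<'E'
import sys
from workcell import get_obs, camera
import cv2, numpy as np
from scipy.spatial.transform import Rotation as Ro
for n in sys.argv[2:]:
    o=get_obs(); c=camera(n); cv2.imwrite(f"pics/{n}{sys.argv[1]}.png",c["frame"][:,:,::-1])
    if n=="wrist":
        Rt=Ro.from_euler('xyz',o["tcp_rot"],degrees=True).as_matrix(); H=c["hand_eye"]
        Rwc=Rt@H[:3,:3]; c["R"]=Rwc.T; c["t"]=-Rwc.T@(Rt@H[:3,3]+o["ee_pos"])
    np.savez(f"{n}{sys.argv[1]}.npz",**c)
E
python3 snap.py 2 scene wrist; python3 inc.py 0.561 0.2145 0.24 -2.6
```

```text
t 6.15 pos [ 0.5339 -0.3456  0.207 ] rot [179.91   0.2   -1.12] q [-32.8  16.7  19.7  93.1  -0.2  58.3] F [ 0.14  0.14 -0.73] open 0.0001
inc [  0.641 -22.419  -1.358] turn 0.247 dist 0.5617
```

View pics/scene2.png

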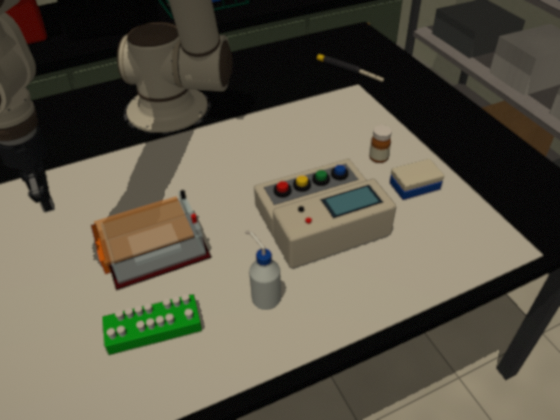

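View pics/wrist2.png

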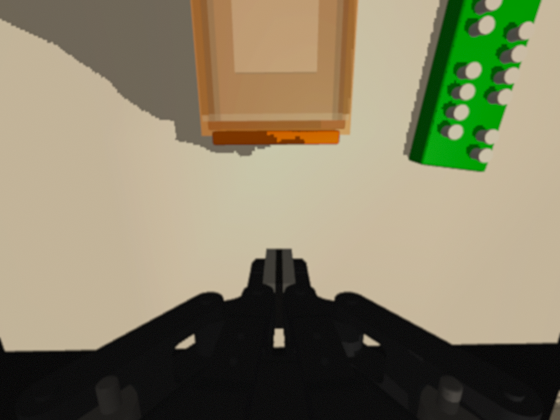

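```bash
python3 - <<'E'
from h import *
c=load("wrist2"); print("plate outer edge",cast(c,[(214,144),(338,143)],.081).round(4))
E
```

```text
plate outer edge [[ 0.4797 -0.2908  0.081 ]
 [ 0.5871 -0.2919  0.081 ]]
```

Call:
arm_command([
  [[0,-1.5,-0.7],0],
  [[0.1,-3.3,-1.3],0],
  [[0.2,-5.1,-1.4],0],
  [[0.2,-6.9,-1.4],0.2],
  [[0.3,-8.7,-1.4],0.25],
])

```text
time: 6.65
ee_pos: [0.5452, -0.1268, 0.2399]
tcp_rot: [179.9, 0.3, -2.7]
wrist_force: [1.5, 1.0, 0.2]
opening: 0.0
```

```bash
python3 inc.py 0.561 0.2145 0.24 -2.6
```

```text
t 6.65 pos [ 0.5452 -0.1268  0.2399] rot [179.95   0.33  -2.68] q [-13.    6.6  11.6  95.3  -0.1  79.6] F [1.49 0.95 0.2 ] open 0.0
inc [-6.0000e-03 -1.3667e+01 -1.7000e-02] turn -0.013 dist 0.3417
```

Call:
arm_command([
  [[0,-1.9,0],0],
  [[0,-3.8,0],0],
  [[0,-5.7,0],0],
  [[0,-7.6,0],0],
  [[0,-9.5,0],0],
])

```text
time: 7.15
ee_pos: [0.5558, 0.112, 0.2379]
tcp_rot: [179.9, 0.5, -2.7]
wrist_force: [1.0, 0.1, 0.4]
opening: -0.0002
```

Call:
arm_command([
  [[0,0,0],0],
  [[0,0,0],0],
])

```text
time: 7.35
ee_pos: [0.5553, 0.1128, 0.2357]
tcp_rot: [179.9, 0.7, -2.5]
wrist_force: [0.4, -0.6, -0.6]
opening: -0.0
```

```bash
python3 snap.py 3 wrist; python3 inc.py 0.561 0.2145 0.14 -2.6
python3 - <<'E'
from h import *
c=load("wrist3"); f=c["frame"]; hsv=cv2.cvtColor(f,cv2.COLOR_RGB2HSV)
for k,(lo,hi) in {"red":((0,150,60),(6,255,255)),"yellow":((20,150,80),(32,255,255)),"green":((45,120,50),(85,255,255)),"blue":((105,150,50),(125,255,255))}.items():
    m=cv2.inRange(hsv,lo,hi); nn,l,st,ce=cv2.connectedComponentsWithStats(m)
    for i in range(1,nn):
        if st[i,4]>100: print(k,st[i],ce[i].round(1),cast(c,ce[i],.094)[0].round(4))
E
```

```text
t 7.4 pos [0.5555 0.1118 0.2362] rot [179.88   0.62  -2.64] q [ 11.4   7.8  12.5  95.3   0.  104. ] F [-0.98 -0.2   0.06] open -0.0001
inc [ 0.073 -4.124  3.84 ] turn -0.007 dist 0.1409
red [265 175  28  29 637] [278.8 188.9] [0.5547 0.1241 0.094 ]
red [416 183  17  15 200] [424.  190.1] [0.6926 0.1173 0.094 ]
yellow [265 123  28  30 656] [278.7 137.6] [0.5567 0.1717 0.094 ]
green [264  65  30  33 788] [278.5  81.1] [0.5586 0.219  0.094 ]
blue [263   0  32  39 975] [278.4  18.3] [0.5606 0.266  0.094 ]
blue [477 308  40  35 856] [495.4 323.9] [ 0.7856 -0.0374  0.094 ]
```

View pics/wrist3.png

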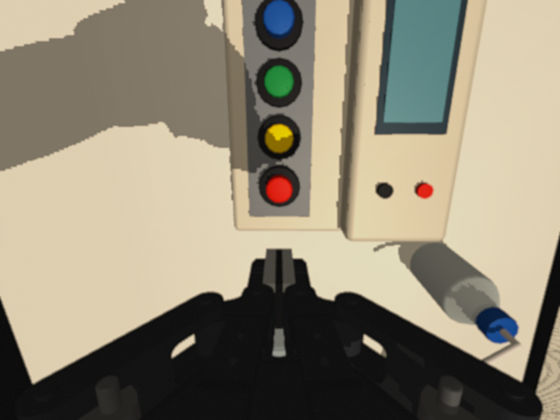

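The wrist view shows, from bottom to top, red (279,189), yellow (279,138), green (279,81) and blue (278,18). Averaged over all views, green is at about (0.560, 0.217). I'll move above it, then down to 35 mm clearance.

Call:
arm_command([
  [[0,-1.5,0],0],
  [[0,-3.0,0],0],
  [[0,-4.2,0],0],
  [[0,-4.2,1.9],0],
  [[0,-4.2,3.8],0],
])

```text
time: 7.9
ee_pos: [0.5605, 0.2159, 0.1406]
tcp_rot: [179.9, 0.5, -2.7]
wrist_force: [-0.3, 0.1, -1.3]
opening: 0.0
```

Call:
arm_command([
  [[0,0,0],0],
  [[0,0,0],0],
])

```text
time: 8.1
ee_pos: [0.5605, 0.2143, 0.141]
tcp_rot: [179.9, 0.5, -2.8]
wrist_force: [1.0, -0.0, 1.1]
opening: -0.0001
```

```bash
python3 snap.py 4 wrist scene; python3 inc.py 0.560 0.217 0.11 -2.6
```

```text
t 8.2 pos [0.562  0.2153 0.1439] rot [-179.97    0.25   -2.76] q [2.090e+01 1.150e+01 6.400e+00 8.520e+01 1.000e-01 1.137e+02] F [-0.13  0.13  0.39] open -0.0003
inc [-0.076 -0.062  1.356] turn -0.027 dist 0.034
```

View pics/wrist4.png

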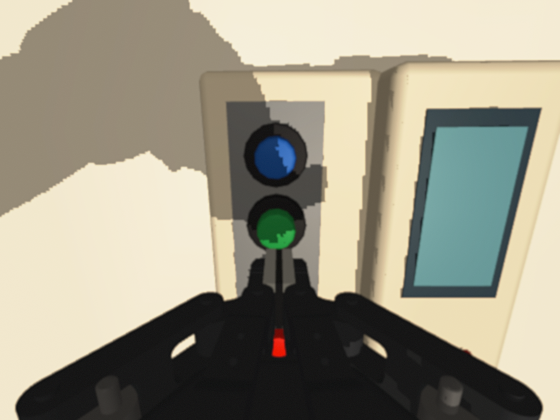

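View pics/scene4.png

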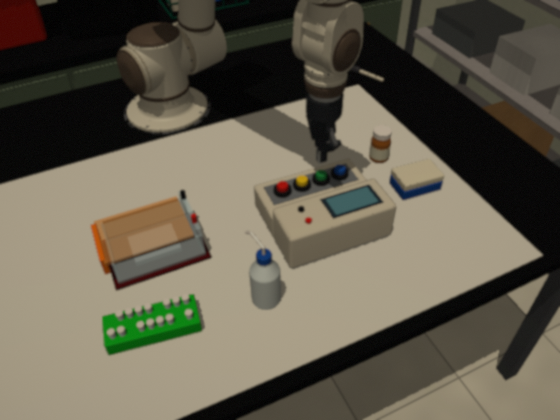

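The wrist view shows green at (276,230), straight under the tips at (279,250), with only slight offsets. I'll descend in small steps and watch the force.

Call:
arm_command([
  [[-0.06,-0.06,0.5],0],
  [[-0.06,-0.06,0.9],0],
  [[-0.06,-0.06,1.1],0],
  [[-0.06,-0.06,1.2],0],
  [[-0.06,-0.06,1.2],0],
])

```text
time: 8.7
ee_pos: [0.5602, 0.2169, 0.1134]
tcp_rot: [-180.0, 0.3, -2.8]
wrist_force: [1.3, -0.6, -0.5]
opening: -0.0001
```

```bash
python3 inc.py 0.560 0.217 0.105 -2.6
```

```text
t 8.7 pos [0.5602 0.2169 0.1134] rot [-179.99    0.29   -2.76] q [2.110e+01 1.150e+01 3.200e+00 8.190e+01 1.000e-01 1.139e+02] F [ 1.27 -0.56 -0.46] open -0.0001
inc [-0.006 -0.004  0.337] turn -0.026 dist 0.0084
```

Call:
arm_command([
  [[0,0,0.12],0],
  [[0,0,0.24],0],
  [[0,0,0.36],0],
  [[0,0,0.36],0],
])

```text
time: 9.1
ee_pos: [0.5602, 0.2169, 0.1042]
tcp_rot: [-180.0, 0.3, -2.8]
wrist_force: [-0.5, -0.0, 2.4]
opening: 0.0002
```

Call:
arm_command([
  [[0,0,0.06],0],
  [[0,0,0.12],0],
  [[0,0,0.12],0],
])

```text
time: 9.4
ee_pos: [0.5602, 0.217, 0.1012]
tcp_rot: [-180.0, 0.3, -2.8]
wrist_force: [0.7, 0.4, 2.9]
opening: -0.0005
```

Call:
arm_command([
  [[0,0,0.05],0],
  [[0,0,0.1],0],
  [[0,0,0.1],0],
])

```text
time: 9.7
ee_pos: [0.5602, 0.217, 0.0987]
tcp_rot: [-180.0, 0.3, -2.8]
wrist_force: [-0.4, -0.4, 3.6]
opening: -0.0002
```

```bash
python3 inc.py 0.560 0.217 0.098 -2.6
```

```text
t 9.7 pos [0.5602 0.217  0.0987] rot [-179.98    0.27   -2.75] q [2.110e+01 1.170e+01 1.700e+00 8.030e+01 1.000e-01 1.139e+02] F [-0.39 -0.41  3.57] open -0.0002
inc [-0.008 -0.001  0.028] turn -0.025 dist 0.0007
```

Call:
arm_command([
  [[0,0,0.06],0],
  [[0,0,0.06],0],
  [[0,0,0.06],0],
])

```text
time: 10.0
ee_pos: [0.5602, 0.217, 0.0973]
tcp_rot: [-180.0, 0.3, -2.8]
wrist_force: [-1.5, -1.0, 4.8]
opening: -0.0
```

Call:
arm_command([
  [[0,0,0.05],0],
  [[0,0,0.05],0],
])

```text
time: 10.2
ee_pos: [0.5603, 0.217, 0.097]
tcp_rot: [-180.0, 0.2, -2.8]
wrist_force: [-3.6, -1.9, 9.3]
opening: -0.0002
```

Force reached 9.3 N and TCP z stalled at 0.097, so the key is bottomed at 8 mm travel. I'll release straight up.

Call:
arm_command([
  [[0,0,-0.2],0],
  [[0,0,-0.6],0],
  [[0,0,-1.5],0],
  [[0,0,-3.0],0],
  [[0,0,-4.8],0],
])

```text
time: 10.7
ee_pos: [0.56, 0.2166, 0.217]
tcp_rot: [180.0, 0.4, -2.8]
wrist_force: [0.8, 0.4, -0.2]
opening: -0.0
```

Call:
arm_command([
  [[0,1.5,-1],0],
  [[0,2.8,-1],0],
  [[-0.5,4.2,-1],0],
  [[-1,4.2,-1],0],
  [[-1,4.2,-1],0],
])

```text
time: 11.2
ee_pos: [0.5294, 0.1121, 0.243]
tcp_rot: [180.0, 0.4, -2.8]
wrist_force: [-0.1, 0.0, -0.8]
opening: -0.0001
```

```bash
python3 snap.py 5 wrist scene side; python3 inc.py 0.560 0.217 0.098 -2.6
python3 - <<'E'
from h import *
for n in ("wrist5","scene5","side5"):
    c=load(n); P=cloud(c); hsv=cv2.cvtColor(c["frame"],cv2.COLOR_RGB2HSV)
    for k,(lo,hi) in {"red":((0,150,60),(6,255,255)),"orange":((7,170,120),(16,255,255)),"yellow":((20,150,80),(32,255,255)),"green":((45,120,50),(85,255,255)),"blue":((105,150,50),(125,255,255))}.items():
        m=cv2.inRange(hsv,lo,hi); nn,l,st,ce=cv2.connectedComponentsWithStats(m)
        for i in range(1,nn):
            if st[i,4]>45: print(n,k,ce[i].round(1),"med",np.nanmedian(P[l==i],0).round(4))
E
```

```text
t 11.35 pos [0.5305 0.1133 0.2422] rot [179.97   0.37  -2.72] q [1.200e+01 4.300e+00 9.300e+00 9.540e+01 1.000e-01 1.047e+02] F [1.43 0.41 0.5 ] open -0.0002
inc [ 1.018 -4.201  5.76 ] turn -0.021 dist 0.18
wrist5 red [304.2 185.5] med [0.5543 0.1241 0.0944]
wrist5 red [447.3 185.8] med [0.6863 0.1204 0.1065]
wrist5 yellow [305.5 135.6] med [0.5569 0.1715 0.0944]
wrist5 green [306.3  79.9] med [0.5583 0.219  0.0944]
wrist5 blue [307.3  18.7] med [0.5601 0.266  0.0944]
wrist5 blue [516.8 316.1] med [ 0.7501 -0.0027  0.1378]
scene5 red [18.8 24.6] med [-0.65   -0.3552  0.0812]
scene5 red [282.  186.3] med [0.5613 0.1218 0.0935]
scene5 orange [100.2 245.2] med [ 0.5494 -0.2817  0.0803]
scene5 yellow [301.5 180.3] med [0.562  0.169  0.0939]
scene5 green [320.8 174.9] med [0.5643 0.2172 0.0932]
scene5 green [151.  326.2] med [ 0.7504 -0.2371  0.0344]
scene5 blue [339.5 169.9] med [0.5677 0.2638 0.0936]
scene5 blue [414.4 189.4] med [0.6446 0.431  0.0199]
scene5 blue [263.3 257.6] med [ 0.7654 -0.0126  0.1381]
side5 red [259.8 215.7] med [0.552  0.1176 0.093 ]
side5 orange [423.9 340.4] med [ 0.5304 -0.2886  0.0806]
side5 yellow [244.9 204.9] med [0.5541 0.1648 0.0934]
side5 green [230.6 194.6] med [0.5567 0.2116 0.0934]
side5 green [452.1 287.8] med [ 0.7052 -0.2526  0.0337]
side5 blue [189.7 176.1] med [0.5851 0.405  0.0171]
side5 blue [373.5 184.7] med [ 0.7508 -0.0185  0.1351]
side5 blue [217.5 185.7] med [0.5588 0.2589 0.0927]
```

View pics/scene5.png

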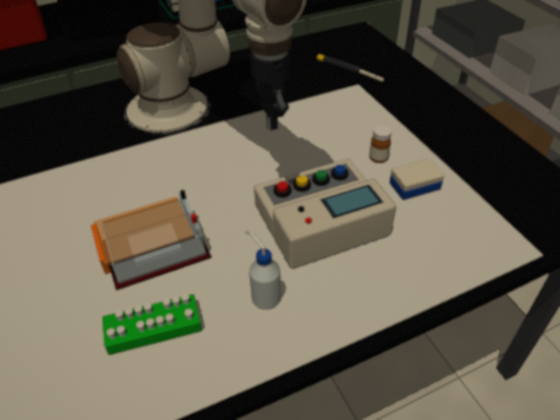

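View pics/wrist5.png

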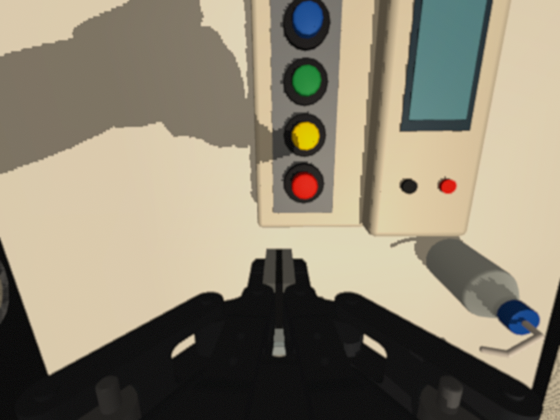

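The scene view shows the cover still closed, with the plate at about (100,245), and everything else in place. In the wrist view all four key tops, green at (306,80) included, are level at z 0.094. The hand is clear, so I'm handing in.

Call:
arm_command([
  [[0,0,0],0],
  [[0,0,0],0],
])

```text
time: 11.55
ee_pos: [0.5308, 0.1138, 0.2419]
tcp_rot: [180.0, 0.4, -2.7]
wrist_force: [-0.5, -0.2, 0.1]
opening: 0.0001
```

```bash
python3 -c "
from workcell import job_done
print(job_done())"
```

```text
the job is handed in; nothing more can be done
None
```

I closed the gel tank's cover, then pressed and released the green start key, and handed the job in at about 11.6 s. `job_done()` reports no verdict.

- **Cover:** I pushed the orange end plate with the shut fingertips at about 2 N until it hit the end stop. The force rose to 17.5 N there. The plate's outer face measured y = -0.291, against -0.2915 predicted for fully closed.
- **Start key:** I pressed it straight down until it bottomed, about 8 mm of travel with a 9.3 N peak, slightly past the 5 N needed, then lifted off. A later wrist view had all four key tops level at z = 0.094, so the green key came back up and no other key was left pressed.
- **Surroundings:** The last pictures show the rack, wash bottle, tip box and jar still in place. I checked this by eye and by rough colour positions for the rack, bottle and tip box. The hand ended about 130 mm above the keys, with the wrist force down at its noise level.
- **Disagreement:** The three cameras differed by several millimetres on the green key's position, so I used an average of about (0.560, 0.217).

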